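# Bolt the lid of the bottle chest

## Task

Bolt the lid of the bottle chest shut. The lid stands a little proud on its rubber seal: push it down through the bolt's own ball handle while you draw the bolt forward through the keeper staple on the front board, go on until the handle comes opposite its notch, and turn the handle all the way down to the side into the notch so that the bolt cannot slide back. Find the staple and the notch by feel: do not ram the bolt against the staple or force the handle against its slot. Then let go, and leave the things standing on and around the chest where they are.

Things in the scene. Friction and masses are not known exactly. Their poses are not given: they have to be found in the camera images.
- chest: Wooden bottle chest fixed to the table, 340 (x) x 500 (y) x 125 mm high. Origin: centre of its underside; x points from its front (robot side) to its hinge side, y to its left, z up. The flat top at z = 125 mm is a frame of fixed boards (front 64, sides 50, back 28 mm wide) round a 394 mm wide lid, flush with them when shut. It carries lid, bolt and keeper.
- keeper: Dark steel staple screwed on the chest's front board, its middle at chest x = -129 mm. Origin on the shut bolt's axis, 14 mm above the board. Opening round it: 17 mm wide, up to 8.5 mm above the origin; the 6 mm thick cross bar above makes it 29 mm wide and 28.5 mm tall; 18 mm deep along x. Its axes are the chest's.
- lid (a joint): Lid angle, rad: 0 = flush, stopped hard on the frame. Hinge line along chest y at x = +143 mm, z = 125 mm. A rubber bulb seal (about 60 Nm/rad) holds the lid up at 0.034 to 0.049, i.e. its front edge 8 to 12 mm proud, so that the bolt meets the staple's cross bar. About 10 to 19 N straight down on the ball shuts it. Once bolted it springs back to about 0.01 under the cross bar.
- bolt (a joint): Travel of the bolt rod, m: 0 = drawn back; grows along chest -x, towards the staple. Rod 12 mm thick, in a dark slotted barrel screwed on the lid, axis 14 mm above it, over chest y = 0; it rubs with about 2 N. With the lid up the nose strikes the staple at about 0.021. The notch is met somewhere from 0.034 to 0.062, as the barrel was set; the slot ends hard 9 mm beyond the notch's middle.
- handle (a joint): Angle of the handle about the rod, rad: 0 = upright, 1.35 = stopped, down to chest +y. It stays where it is left and turns lightly. In the barrel's slot it has only about 0.15 of play; 5 N sideways on the ball presses the stem on the slot's edge with about 25 N. The one notch, on the +y side, is 11.5 mm wide for the 8 mm stem: up to 1.7 mm off its middle either way the handle still goes down.
- ball (a point): Centre of the steel ball, 20 mm across, on the end of the handle, 45 mm from the rod's axis, on an 8 mm stem; the thing to grasp, about 184 mm above the table plus the lid's rise when upright, about 149 mm when down. Over chest x = -20 mm with the bolt travel at 0, y = 0 upright. Its x axis runs along the rod, away from the staple.
- nose (a point): Tip of the bolt's round nose, on the rod's axis, 80 mm ahead of the handle's stem. Its axes are the lid's.
- bottle: Full wine bottle standing on the table, 75 mm across, 300 mm high. Origin: centre of its underside. Bystander.
- glass: Stemmed tasting glass standing on the table, 72 mm across, 195 mm high. Origin: centre of its foot's underside. Bystander.
- spittoon: Round steel tasting bucket, 110 mm across, 100 mm high, on the table. Origin: centre of its underside. Bystander.
- corkscrew: Folded waiter's corkscrew, 110 x 20 x 12 mm, lying on the chest's left side board (chest +y). Origin: centre of its underside. Bystander.
- waxtin: Small round tin, 43 mm across, 21 mm high, on the chest's right side board (chest -y), near the front. Origin: centre of its underside. Bystander.
- bung: Tapered cork bung, 42 mm across, 36 mm high, on the chest's right side board (chest -y), near the back. Origin: centre of its underside. Bystander.

How it is judged:
On the way:
1. the lid is down and the bolt is through the staple, its handle still upright (x of nose in the frame of keeper below -0.001 m and z of nose in the frame of keeper below 0.007 m and value of joint lid below 0.02 rad and value of joint handle below 0.5 rad), for 0.1 s.
At the end, for the whole second after the job is handed in: The lid is held down within 0.02 rad of flush, the bolt is through the staple (nose at least 10 mm past the staple's back face and under 7 mm above its axis line), its handle is turned down into the notch (over 1.1 rad) and at rest (x of nose in the frame of keeper below -0.001 m and z of nose in the frame of keeper below 0.007 m and value of joint lid below 0.02 rad and value of joint handle above 1.1 rad and velocity of joint handle between -0.1 and 0.1 rad/s); the robot touches nothing.
It fails at once if the bolt is rammed against the staple (over 25 N) (contact force between keeper and anything else above 25 N).
It fails at once if the handle is forced against its slot (over 30 N at the stem) (contact force between lid and handle above 30 N).
It fails at once if a bystander is moved by more than 30 mm or tipped (distance of any of bottle, glass, spittoon, corkscrew, waxtin, bung from where it was at the start of the episode above 0.03 m or angle between any of bottle, glass, spittoon's own z axis and vertical above 0.3 rad).
It also fails if it takes over 58 s, if anything falls off the work surface, if the arm or the gripper's body presses on something with over 40 N, if the wrist force passes 120 N, or if a joint passes its speed limit or range.

## Robot

A 7-joint arm with a two-finger parallel gripper is mounted at the origin on the work surface. World frame = base frame: x ahead of the robot, y to its left, z up, the work surface at z = 0. Lengths are in m, angles in rad, forces in N, time in s.
With the tool pointing down it reaches from about 0.425 to 0.875 m from the base axis. Payload 8.4 kg.
Tool frame: the origin (TCP) lies on the centre line of the jaws, within the pads' length; the fingertips stand 25 mm ahead of it and the grasp point (between the pads) lies 6 mm ahead of it; z points along the fingers, y is the line along which they close (so a half turn about z gives the same grasp; the last joint's range is limited). The gripper opens to 85 mm and grips with 20 to 120 N. Pads are 22 mm wide; open, the fingers measure 114 mm over their backs; the gripper's body (76 mm by 85 mm) begins 54 mm behind the grasp point. The pads swing forward as they close: fully open they stand 13 mm farther back than shut.
Start: joints at [1.089, 0.333, 0.04, 1.465, -0.013, 1.343, -0.059], TCP at [0.243, -0.603, 0.256] pointing down, gripper open.
Joint ranges: [-2.58, 2.58], [-0.38, 2.09], [-1.3, 1.39], [0.25, 2.4], [-1.5, 4.64], [0.08, 2.09], [-2.65, 2.65]. Speed limits (rad/s): [2.22, 2.22, 2.79, 2.79, 3.14, 3.14, 3.14].

## Interface

Orientations are given as a unit quaternion [w, x, y, z].
In Python, from cell import arm gives the robot as it stands. The module is installed in compiled form; this text tells all that it offers.
- The arm moves only by the tool move_arm, never from a script. Its arguments are lists of equal length, an entry for each row: "xyz": the shift along the world's x, y, z in mm, a list of three; "turn": the turn, a rotation vector about the world's x, y, z in rad, a list of three. A call has 1 to 20 rows; each row is the pose to reach, as a shift and turn from the pose commanded when the call began; what a row does not reach only later rows make up. A row lasts 1/8 s, in which the tool goes at most 62.5 mm and 10.7 degrees, less where a joint would pass 70% of its speed; a pose out of reach is approached as far as the arm can. A call with a gripper value outside its range is refused whole. "hand" is the finger opening in mm, from 0 to 85.4, set as the call begins (left out, the last holds). The fingers move at their own pace and stop on an object; "force" is the grip in N (left out, the last holds). Time passes only in rows, so rows that repeat a pose let the fingers close. It gives the time, the measured TCP pose, the force, the opening and the grip force at its end, in the units of the state.
- arm.read_state(): the state, without advancing time (a new reading comes with each control period).
- arm.read_camera(name): name is "scene" or "top" or "wrist"; returns the picture (480x640x3 uint8, red, green, blue); there is no depth.
- arm.get_calibration(name): a dict with "K" (3x3 intrinsics, pixels), "R" (3x3) and "t" (3): a world point X has camera coordinates R X + t. Camera axes: x right, y down, z forward; pixel columns grow to the right and rows downward; lengths in m; the calibration is good to about 2 mm. A picture is of the moment at which its call begins: read the wrist's pose just before it. get_calibration takes no time and is no camera call; for the wrist camera it gives the pose at the moment of the call.
- arm.job_done(): hands the job in; it is judged then, once.
The state is a dict: "clock": time; "joints": joint angles; "qd": joint speeds; "joint_efforts": joint torques, N m; "tool_pos": TCP position; "eef_rot": TCP orientation; "wrist_force": force on the tool from outside, world axes, zero at the start; "wrist_torque": the same for the moment, N m; "grip_width": opening from 0.0 (shut) to 1.0 (fully open); "grasp_force": force on a finger pad.
Only numpy, scipy, OpenCV 4.12 (cv2) and the standard library are available. Lean on these libraries where they do the work, as an engineer would, in place of code of your own. Each camera call takes 0.05 s, during which the arm holds its last target. There are 200 camera calls.

## Working session

There is one attempt and no reset: what is moved stays moved. The work goes in short steps, Python scripts to look and compute and a tool call to move; the robot and the scene stay as the last step left them, time stands still between calls to the robot, and variables do not carry over. Pictures are saved under pics/ and viewed, at most 10 in all, crops included, and the job is handed in when it is done.

Besides the shell and the picture viewer there is one more tool, called after "Request:" as name(argument=value, ...) on one line, values as JSON. move_arm: Moves the arm, as the interface text tells. Its arguments: {"type":"object","properties":{"xyz":{"type":"array"},"turn":{"type":"array"},"hand":{"type":"number"},"force":{"type":"number"}},"required":["xyz","turn"]}

```bash
mkdir -p pics; python3 - <<'E'
from cell import arm
import cv2,numpy as np,json
s=arm.read_state();print({k:np.round(v,3).tolist() for k,v in s.items()})
for n in("scene","top"):
    im=arm.read_camera(n);cv2.imwrite(f"pics/{n}0.png",im[:,:,::-1])
    c=arm.get_calibration(n);print(n,{k:np.round(v,3).tolist() for k,v in c.items()})
E
```

```text
{'clock': 0.0, 'joints': [1.089, 0.334, 0.04, 1.466, -0.013, 1.343, -0.058], 'qd': [-0.0, -0.0, 0.001, -0.001, -0.001, 0.0, -0.001], 'joint_efforts': [0.0, -65.856, 1.366, -40.555, 0.017, 0.013, -0.0], 'tool_pos': [0.243, -0.603, 0.255], 'eef_rot': [-0.001, 0.982, 0.19, -0.0], 'wrist_force': [0.303, 0.261, 0.034], 'wrist_torque': [-0.045, -0.04, -0.052], 'grasp_force': 0.0, 'grip_width': 1.001}
scene {'K': [[447.599, 0.0, 313.178], [0.0, 447.599, 238.006], [0.0, 0.0, 1.0]], 'R': [[0.551, 0.834, 0.001], [0.473, -0.311, -0.824], [-0.687, 0.455, -0.566]], 't': [-0.332, -0.16, 1.488]}
top {'K': [[539.835, 0.0, 329.61], [0.0, 539.835, 239.773], [0.0, 0.0, 1.0]], 'R': [[-0.001, -1.0, -0.021], [-0.988, 0.004, -0.153], [0.153, 0.021, -0.988]], 't': [0.027, 0.623, 1.332]}
```

View pics/scene0.png

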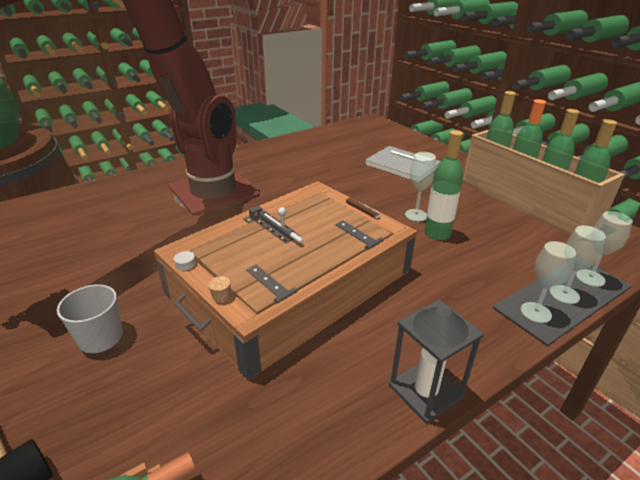

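View pics/top0.png

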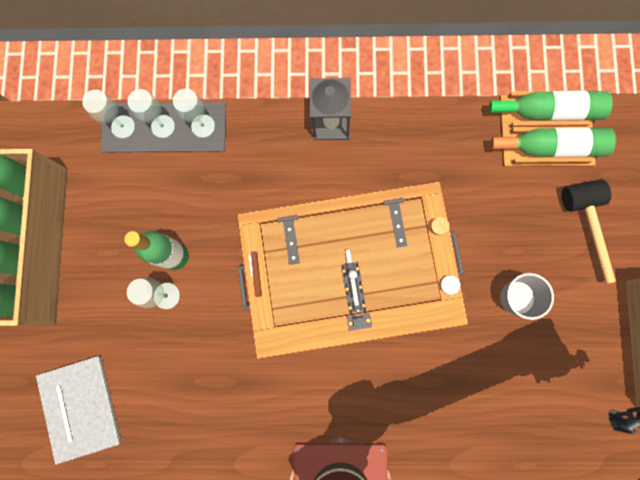

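Both views show the chest yawed slightly, with the bolt near top (353,285), scene (280,215). I'll enlarge both.

```bash
python3 - <<'E'
import cv2,numpy as np
a=cv2.imread("pics/top0.png")[235:335,310:400];b=cv2.imread("pics/scene0.png")[195:255,235:315]
a=cv2.resize(a,None,fx=4.4,fy=4.4,interpolation=cv2.INTER_CUBIC) ; b=cv2.resize(b,None,fx=5,fy=5,interpolation=cv2.INTER_CUBIC)
c=np.zeros((440,800,3),np.uint8);c[:a.shape[0],:396]=a[:440];c[:300,400:800]=b;cv2.imwrite("pics/crop1.png",c)
E
```

```text
(no output)
```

View pics/crop1.png

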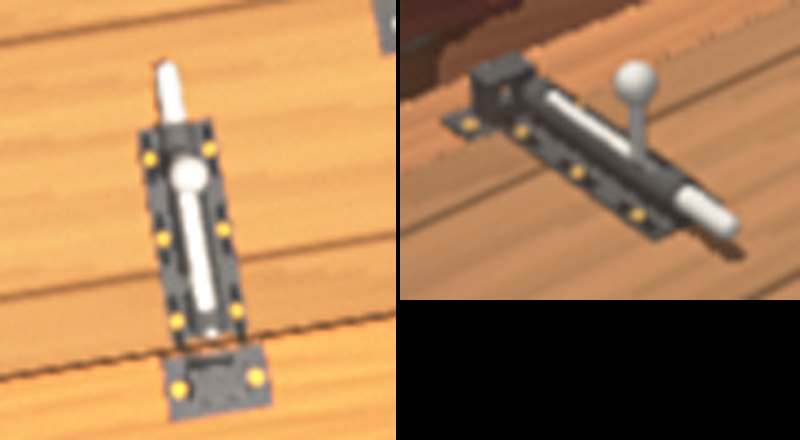

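Ball at top (352.6,274.4) and scene (281.8,210.6). The staple's cross bar is just ahead of the rod's nose. I'll triangulate these and fit the chest pose.

```bash
cat > h.py <<'E'
from cell import arm
import numpy as np
def ray(c,p):
    K,R,t=[np.array(c[k]) for k in("K","R","t")]
    d=R.T@np.linalg.solve(K,[p[0],p[1],1]);return -R.T@t,d/np.linalg.norm(d)
def plane(c,p,z):
    o,d=ray(c,p);return o+d*(z-o[2])/d[2]
def tri(obs):
    A=0;b=0
    for c,p in obs:
        o,d=ray(c,p);M=np.eye(3)-np.outer(d,d);A=A+M;b=b+M@o
    X=np.linalg.solve(A,b);return X,[np.linalg.norm(np.cross(X-ray(c,p)[0],ray(c,p)[1])) for c,p in obs]
E
python3 - <<'E'
from h import *
T=arm.get_calibration("top");S=arm.get_calibration("scene")
print("ball",tri([(T,(352.6,274.4)),(S,(281.8,210.6))]))
C=[plane(T,p,.125) for p in((239,214),(440,184),(466,324),(257,356))]
for c in C:print(c.round(4))
print("c",np.mean(C,0));BL,BR,FR,FL=C
x=(BL-FL)/np.linalg.norm(BL-FL)+(BR-FR)/np.linalg.norm(BR-FR);y=BL-BR+FL-FR
print(np.arctan2(x[1],x[0]),np.arctan2(-y[0],y[1]),[np.linalg.norm(v) for v in(BL-FL,BR-FR,BL-BR,FL-FR)])
f=lambda u,v:(u/4.4+309.6,v/4.4+234.6)
a=plane(T,f(168,70),.15);b=plane(T,f(209,326),.15);d=a-b;print("rod",a,b,np.arctan2(d[1],d[0]))
k=plane(T,f(213,375),.15);print("keeper",k)
E
```

```text
ball (array([ 0.52117229, -0.03014214,  0.19079796]), [np.float64(0.0006718040656519549), np.float64(0.0006718040656519371)])
[0.6758 0.2448 0.125 ]
[ 0.7478 -0.2459  0.125 ]
[ 0.4101 -0.2956  0.125 ]
[0.3367 0.1942 0.125 ]
c [ 0.54259171 -0.02563     0.125     ]
0.14719694112608636 0.14717579296392974 [np.float64(0.3429239273667161), np.float64(0.34130794008738313), np.float64(0.4958624012263312), np.float64(0.4952480766904151)]
rod [ 0.5815796  -0.01952381  0.15      ] [ 0.44549349 -0.04023662  0.15      ] 0.15104445546809375
keeper [ 0.41996441 -0.04210456  0.15      ]
```

```bash
python3 - <<'E'
from h import *
c=arm.get_calibration("wrist");R=np.array(c["R"]);s=arm.read_state()
o=-R.T@c["t"]-s["tool_pos"]
from scipy.spatial.transform import Rotation as Ro
w=s["eef_rot"];r=Ro.from_quat([w[1],w[2],w[3],w[0]])
print("cam in tool",r.inv().apply(o),"axes in tool (rows cam x,y,z)",r.inv().apply(R).round(3),c["K"][0])
E
```

```text
cam in tool [ 0.07877318 -0.00117619 -0.11737728] axes in tool (rows cam x,y,z) [[ 0.     1.     0.   ]
 [-0.953  0.001 -0.302]
 [-0.302 -0.     0.953]] [427.54889432   0.         317.70207025]
```

Request:
move_arm(xyz=[[0,0,25],[16,34,50],[32,68,55],[49,101,55],[65,135,55],[81,169,55],[97,203,55],[114,236,55],[130,270,55],[146,304,55],[162,338,55],[179,371,55],[195,405,55],[211,439,55],[227,473,55],[243,506,55],[259,540,55],[278,573,55],[278,573,55]], turn=[[0,0,0],[0,0,0.08],[0,0,0.16],[0,0,0.24],[0,0,0.32],[0,0,0.4],[0,0,0.48],[0,0,0.56],[0,0,0.64],[0,0,0.72],[0,0,0.8],[0,0,0.88],[0,0,0.96],[0,0,1.04],[0,0,1.12],[0,0,1.2],[0,0,1.27],[0,0,1.337],[0,0,1.337]])

```text
clock: 2.48
tool_pos: [0.5214, -0.0254, 0.3112]
eef_rot: [-0.0, 0.649, 0.76, 0.001]
wrist_force: [-0.3, 0.2, -0.4]
grip_width: 0.997
grasp_force: 0.0
```

```bash
python3 - <<'E'
from h import *
import cv2,pickle
s=arm.read_state();c=arm.get_calibration("wrist");im=arm.read_camera("wrist")[:,:,::-1]
cv2.imwrite("pics/w1.png",im);pickle.dump((c,s),open("w1.pkl","wb"));print(s["tool_pos"],s["wrist_force"])
E
```

```text
[ 0.52137933 -0.02544462  0.31120526] [-0.25726702  0.16317019 -0.37236631]
```

View pics/w1.png

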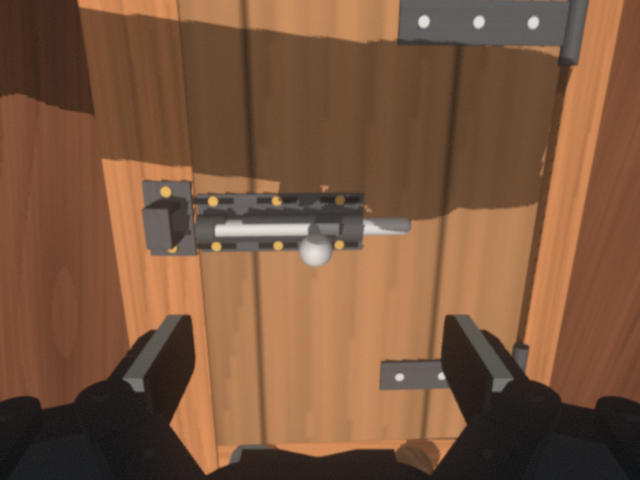

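```bash
python3 - <<'E'
import cv2
a=cv2.imread("pics/w1.png")[180:275,185:345]
cv2.imwrite("pics/crop2.png",cv2.convertScaleAbs(cv2.resize(a,None,fx=5,fy=5,interpolation=cv2.INTER_CUBIC),alpha=1.6))
E
```

```text
(no output)
```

View pics/crop2.png

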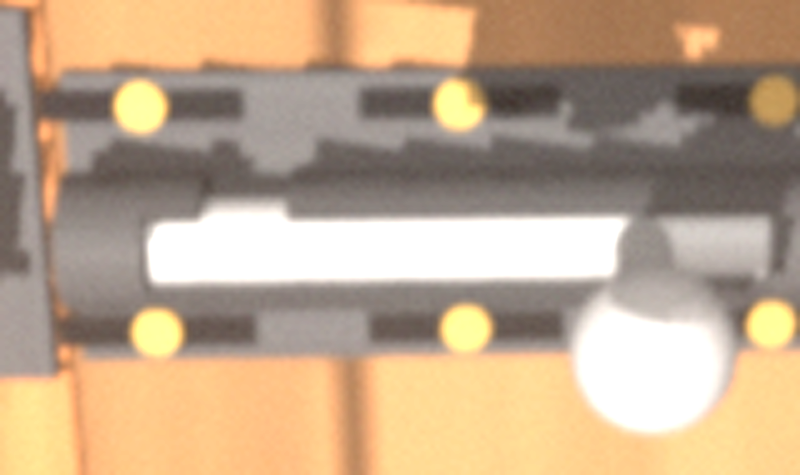

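The crop shows the notch between x 204 and 290, on the +y edge of the slot. The slot ends at 148 and the stem's foot is at about 643. I'll convert these to mm and re-triangulate the ball.

```bash
python3 - <<'E'
from h import *
import pickle
c,s=pickle.load(open("w1.pkl","rb"));T=arm.get_calibration("top");S=arm.get_calibration("scene")
f=lambda u,v:(u/5+184.6,v/5+179.6)
ball=f(654,352)
print(tri([(c,ball),(T,(352.6,274.4)),(S,(281.8,210.6))]))
ex=np.array([np.cos(.148),np.sin(.148),0]);ey=np.array([-ex[1],ex[0],0])
B=tri([(c,ball),(T,(352.6,274.4)),(S,(281.8,210.6))])[0]
for n,p,z in(("notchL",(204,208),.151),("notchR",(290,208),.151),("end",(148,255),.153),("stem",(643,235),.153),("tail?",(772,250),.153),("nearkeeper",(50,255),.15)):
    X=plane(c,f(*p),z);print(n,((X-B)@ex*1000).round(1),((X-B)@ey*1000).round(1))
for p in((175,226),(144,222)): print("keeper bar",(plane(c,p,.1535)-B)@ex*1000)
a=plane(c,f(148,283),.15);b=plane(c,f(610,279),.15);d=b-a;print("yaw",np.arctan2(d[1],d[0]))
a=plane(c,f(142,105),.133);b=plane(c,f(774,100),.137);d=b-a;print("yaw",np.arctan2(d[1],d[0]))
E
```

```text
(array([ 0.52149746, -0.03011477,  0.19087408]), [np.float64(0.000480958401932605), np.float64(0.0005667800222302248), np.float64(0.000854173286624173)])
notchL -60.3 6.1
notchR -48.7 6.2
end -67.8 0.0
stem -1.2 3.5
tail? 16.2 1.5
nearkeeper -81.8 -1.0
keeper bar -93.6745941454428
keeper bar -114.09851593573072
yaw 0.16619273353357336
yaw 0.1753608951768317
```

Request:
move_arm(xyz=[[0,0,-10],[0,0,-30],[0,0,-50],[0,0,-65],[0,0,-75],[0,0,-75],[0,0,-75]], turn=[[0,0,-0.005],[0,0,-0.01],[0,0,-0.01],[0,0,-0.01],[0,0,-0.01],[0,0,-0.01],[0,0,-0.01]], hand=60)

```text
clock: 3.4
tool_pos: [0.5211, -0.0299, 0.2369]
eef_rot: [0.0, 0.656, 0.754, 0.0]
wrist_force: [0.3, 0.5, 0.3]
grip_width: 0.703
grasp_force: 0.0
```

Request:
move_arm(xyz=[[0,0,-15],[0,0,-30],[0,0,-39],[0,0,-39]], turn=[[0,0,0.009],[0,0,0.009],[0,0,0.009],[0,0,0.009]])

```text
clock: 3.9
tool_pos: [0.5202, -0.0299, 0.1963]
eef_rot: [-0.001, 0.653, 0.757, -0.0]
wrist_force: [-0.0, 0.4, -0.4]
grip_width: 0.703
grasp_force: 0.0
```

Request:
move_arm(xyz=[[0,0,0],[0,0,0],[0,0,0],[0,0,0],[0,0,0],[0,0,0]], turn=[[0,0,0],[0,0,0],[0,0,0],[0,0,0],[0,0,0],[0,0,0]], hand=14, force=50)

```text
clock: 4.65
tool_pos: [0.5209, -0.03, 0.1974]
eef_rot: [0.0, 0.653, 0.757, 0.0]
wrist_force: [0.8, 0.3, 0.4]
grip_width: 0.197
grasp_force: 48.7
```

Request:
move_arm(xyz=[[0,0,-1],[-0.5,0,-2],[-1,0,-3],[-1.5,0,-4],[-1.5,0,-4]], turn=[[0,0,0],[0,0,0],[0,0,0],[0,0,0],[0,0,0]])

```text
clock: 5.28
tool_pos: [0.52, -0.0301, 0.1943]
eef_rot: [0.001, 0.653, 0.757, 0.0]
wrist_force: [-1.8, -1.2, 8.8]
grip_width: 0.202
grasp_force: 49.3
```

Request:
move_arm(xyz=[[0,0,-1],[-0.3,0,-2],[-0.6,0,-3],[-1,0,-4],[-1,0,-4]], turn=[[0,0,0],[0,0,0],[0,0,0],[0,0,0],[0,0,0]])

```text
clock: 5.9
tool_pos: [0.5198, -0.0301, 0.1914]
eef_rot: [0.002, 0.653, 0.757, 0.001]
wrist_force: [-0.8, 0.0, 16.5]
grip_width: 0.199
grasp_force: 49.8
```

Request:
move_arm(xyz=[[0,0,-1],[-0.3,0,-2],[-0.3,0,-3],[-0.3,0,-3]], turn=[[0,0,0],[0,0,0],[0,0,0],[0,0,0]])

```text
clock: 6.4
tool_pos: [0.5208, -0.03, 0.1899]
eef_rot: [0.003, 0.653, 0.757, 0.002]
wrist_force: [-1.1, -0.3, 23.0]
grip_width: 0.199
grasp_force: 50.3
```

Request:
move_arm(xyz=[[-2,-0.3,-0.2],[-4,-0.6,-0.3],[-6,-0.9,-0.3],[-8,-1.2,-0.3],[-10,-1.5,-0.3],[-12,-1.8,-0.3],[-14,-2.1,-0.3],[-16,-2.4,-0.3],[-16,-2.4,-0.3]], turn=[[0,0,0],[0,0,0],[0,0,0],[0,0,0],[0,0,0],[0,0,0],[0,0,0],[0,0,0],[0,0,0]])

```text
clock: 7.52
tool_pos: [0.5055, -0.0323, 0.1898]
eef_rot: [0.004, 0.653, 0.757, 0.003]
wrist_force: [0.6, -0.4, 24.2]
grip_width: 0.203
grasp_force: 50.3
```

Request:
move_arm(xyz=[[-1.5,-0.2,0],[-3,-0.4,0],[-4.5,-0.7,0],[-6,-0.9,0],[-7,-1.0,0],[-8,-1.2,0],[-8,-1.2,0]], turn=[[0,0,0],[0,0,0],[0,0,0],[0,0,0],[0,0,0],[0,0,0],[0,0,0]])

```text
clock: 8.4
tool_pos: [0.4976, -0.0335, 0.1899]
eef_rot: [0.004, 0.653, 0.757, 0.003]
wrist_force: [1.9, -0.3, 23.4]
grip_width: 0.202
grasp_force: 50.3
```

Request:
move_arm(xyz=[[-2,-0.3,0],[-4,-0.6,0],[-6,-0.9,0],[-8,-1.2,0],[-10,-1.5,0],[-12,-1.8,0],[-12,-1.8,0]], turn=[[0,0,0],[0,0,0],[0,0,0],[0,0,0],[0,0,0],[0,0,0],[0,0,0]])

```text
clock: 9.28
tool_pos: [0.4855, -0.0354, 0.1898]
eef_rot: [0.004, 0.653, 0.757, 0.003]
wrist_force: [-0.0, 0.2, 24.4]
grip_width: 0.2
grasp_force: 50.4
```

Request:
move_arm(xyz=[[-2,-0.3,0],[-4,-0.6,0],[-6,-0.9,0],[-8,-1.2,0],[-10,-1.5,0],[-12,-1.8,0],[-12,-1.8,0]], turn=[[0,0,0],[0,0,0],[0,0,0],[0,0,0],[0,0,0],[0,0,0],[0,0,0]])

```text
clock: 10.15
tool_pos: [0.4736, -0.0372, 0.1898]
eef_rot: [0.004, 0.653, 0.757, 0.002]
wrist_force: [0.7, -0.6, 25.0]
grip_width: 0.199
grasp_force: 50.4
```

```bash
python3 - <<'E'
from h import *
import cv2
im=arm.read_camera("wrist")[:,:,::-1];cv2.imwrite("pics/w2.png",im)
cv2.imwrite("pics/w2c.png",cv2.convertScaleAbs(cv2.resize(im[200:400,180:440],None,fx=3,fy=3,interpolation=cv2.INTER_CUBIC),alpha=1.6))
E
```

```text
(no output)
```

View pics/w2c.png

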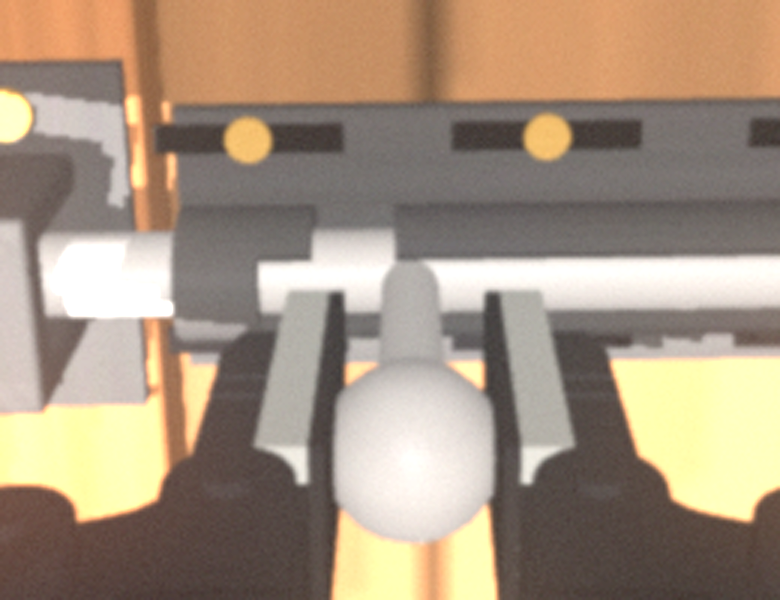

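The notch spans x 313–397 (7.3 px/mm) and the stem is at 408, so about 7.2 mm remain. The nose is already in the staple.

Request:
move_arm(xyz=[[-1.5,-0.2,0],[-3,-0.4,0],[-4.5,-0.7,0],[-6,-0.9,0],[-7.1,-1.0,0],[-7.1,-1.0,0],[-7.1,-1.0,0]], turn=[[0,0,0],[0,0,0],[0,0,0],[0,0,0],[0,0,0],[0,0,0],[0,0,0]])

```text
clock: 11.08
tool_pos: [0.4666, -0.0382, 0.1898]
eef_rot: [0.004, 0.653, 0.757, 0.003]
wrist_force: [1.0, 0.4, 24.4]
grip_width: 0.196
grasp_force: 50.4
```

```bash
python3 - <<'E'
from h import *
import cv2
im=arm.read_camera("wrist")[:,:,::-1];cv2.imwrite("pics/w3.png",im)
cv2.imwrite("pics/w3c.png",cv2.convertScaleAbs(cv2.resize(im[240:400,220:420],None,fx=3.5,fy=3.5,interpolation=cv2.INTER_CUBIC),alpha=1.6))
E
```

```text
(no output)
```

View pics/w3c.png

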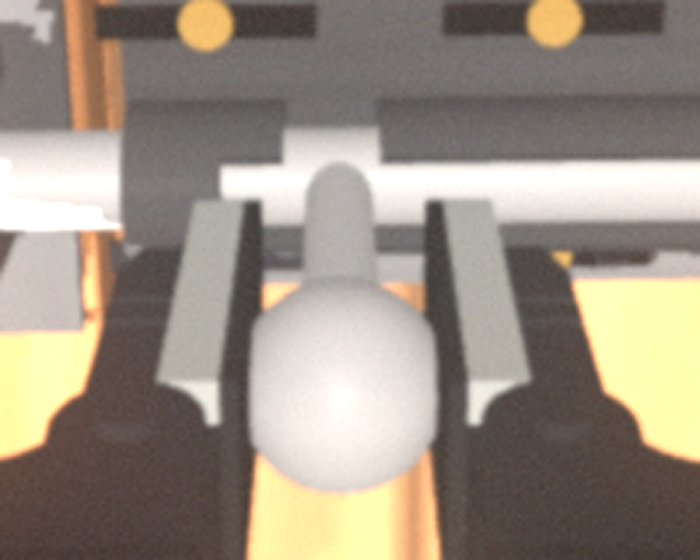

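Notch centre at x 332 and stem at 339, so about 0.8 mm more. I'll make that move and ease the push slightly.

Request:
move_arm(xyz=[[-0.4,0,0.5],[-0.8,-0.1,1],[-0.8,-0.1,1.5],[-0.8,-0.1,2],[-0.8,-0.1,2]], turn=[[0,0,0],[0,0,0],[0,0,0],[0,0,0],[0,0,0]])

```text
clock: 11.75
tool_pos: [0.4645, -0.0383, 0.1901]
eef_rot: [0.002, 0.653, 0.757, 0.002]
wrist_force: [1.0, -1.4, 13.5]
grip_width: 0.2
grasp_force: 49.5
```

Request:
move_arm(xyz=[[-0.1,1,0],[-0.3,2,0],[-0.4,3,0],[-0.6,4,-0.1],[-0.7,5,-0.2],[-0.7,5,-0.2]], turn=[[0,0,0],[0,0,0],[0,0,0],[0,0,0],[0,0,0],[0,0,0]])

```text
clock: 12.5
tool_pos: [0.4638, -0.0337, 0.1899]
eef_rot: [0.003, 0.653, 0.757, 0.001]
wrist_force: [1.8, -1.7, 12.9]
grip_width: 0.201
grasp_force: 49.5
```

Request:
move_arm(xyz=[[0.6,0,0],[1.3,0,0],[1.3,0,0]], turn=[[0,0,0],[0,0,0],[0,0,0]])

```text
clock: 12.88
tool_pos: [0.4645, -0.0338, 0.1899]
eef_rot: [0.002, 0.653, 0.757, 0.001]
wrist_force: [-1.1, -1.7, 15.7]
grip_width: 0.199
grasp_force: 49.7
```

Request:
move_arm(xyz=[[-0.1,0.7,-0.1],[-0.2,1.5,-0.3],[-0.2,1.5,-0.3]], turn=[[0,0,0],[0,0,0],[0,0,0]])

```text
clock: 13.25
tool_pos: [0.4641, -0.0324, 0.1892]
eef_rot: [0.002, 0.653, 0.757, 0.001]
wrist_force: [0.6, -2.1, 13.0]
grip_width: 0.199
grasp_force: 50.0
```

Request:
move_arm(xyz=[[0.5,0.6,-0.1],[0.6,1.2,-0.2],[0.5,2,-0.4],[0.5,2,-0.4]], turn=[[0,0,0],[0,0,0],[0,0,0],[0,0,0]])

```text
clock: 13.75
tool_pos: [0.4643, -0.0304, 0.1887]
eef_rot: [0.002, 0.653, 0.757, 0.001]
wrist_force: [-1.0, -2.4, 12.6]
grip_width: 0.198
grasp_force: 50.4
```

Request:
move_arm(xyz=[[-0.1,1,-0.2],[-0.2,2,-0.5],[-0.4,3,-0.8],[-0.4,3,-0.8]], turn=[[0,0,0],[0,0,0],[0,0,0],[0,0,0]])

```text
clock: 14.25
tool_pos: [0.4638, -0.0262, 0.1872]
eef_rot: [0.001, 0.653, 0.758, 0.001]
wrist_force: [1.6, 1.5, 6.4]
grip_width: 0.202
grasp_force: 52.9
```

Resistance has dropped: the handle is in the notch. I'll follow the arc in steps.

Request:
move_arm(xyz=[[-0.3,2,-0.7],[-0.6,4,-1.5],[-0.9,6,-2.4],[-1.2,8.2,-3.5],[-1.2,8.2,-3.5]], turn=[[0,0,0],[0,0,0],[0,0,0],[0,0,0],[0,0,0]])

```text
clock: 14.88
tool_pos: [0.4624, -0.0187, 0.1839]
eef_rot: [0.001, 0.653, 0.757, 0.001]
wrist_force: [0.7, -0.1, 9.1]
grip_width: 0.197
grasp_force: 53.7
```

Request:
move_arm(xyz=[[-0.3,1.9,-1.1],[-0.6,3.8,-2.4],[-0.9,5.6,-3.7],[-1.1,7.3,-5.1],[-1.1,7.3,-5.1]], turn=[[0,0,0],[0,0,0],[0,0,0],[0,0,0],[0,0,0]])

```text
clock: 15.5
tool_pos: [0.4598, -0.0112, 0.1772]
eef_rot: [-0.0, 0.653, 0.757, -0.0]
wrist_force: [0.6, 0.1, 0.1]
grip_width: 0.166
grasp_force: 0.0
```

Grip lost: the opening is 14 mm and the pad force 0. I'll take a look.

```bash
python3 - <<'E'
from h import *
import cv2
im=arm.read_camera("wrist")[:,:,::-1];cv2.imwrite("pics/w4.png",im)
s=arm.read_camera("scene")[195:265,235:325,::-1]
o=np.zeros((600,800,3),np.uint8);o[:600,:440]=cv2.convertScaleAbs(cv2.resize(im[200:420,220:381],(440,600),interpolation=cv2.INTER_CUBIC),alpha=1.5)
o[:280,440:]=cv2.resize(s,(360,280),interpolation=cv2.INTER_CUBIC)
cv2.imwrite("pics/w4c.png",o)
E
```

```text
(no output)
```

View pics/w4c.png

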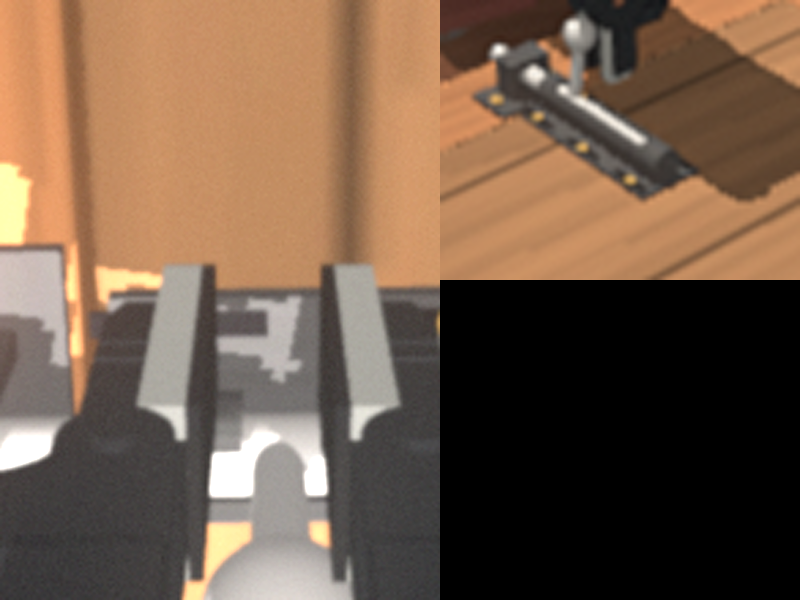

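The handle is still upright: the stem is at crop x 280, the notch at about 243–320. The stem is opposite the notch and the bolt is in the staple. The clamped pads held the ball upright by twisting friction and then slid off it. So I'll shut the fingers, come round to the −y side and push the ball over without gripping it.

Request:
move_arm(xyz=[[0,0,15],[0,0,35],[0,0,58],[2,-12,58],[4,-25,58],[7,-40,58],[10.4,-57,58],[10.4,-57,58],[10.4,-57,40],[10.4,-57,25],[10.4,-57,18],[10.4,-57,18],[10.4,-57,18]], turn=[[0,0,0],[0,0,0],[0,0,0],[0,0,0],[0,0,0],[0,0,0],[0,0,0],[0,0,0],[0,0,0],[0,0,0],[0,0,0],[0,0,0],[0,0,0]], hand=0, force=20)

```text
clock: 17.23
tool_pos: [0.4709, -0.0681, 0.1961]
eef_rot: [0.0, 0.653, 0.758, 0.0]
wrist_force: [0.7, -0.4, 0.6]
grip_width: 0.0
grasp_force: 0.0
```

Request:
move_arm(xyz=[[-0.4,3,0],[-0.9,6,0],[-1.2,8,0],[-1.5,10,0],[-1.8,12,0],[-1.8,12,0]], turn=[[0,0,0],[0,0,0],[0,0,0],[0,0,0],[0,0,0],[0,0,0]])

```text
clock: 17.98
tool_pos: [0.4688, -0.0561, 0.1957]
eef_rot: [-0.0, 0.653, 0.758, -0.0]
wrist_force: [-0.1, 0.4, 0.1]
grip_width: -0.002
grasp_force: 0.0
```

Request:
move_arm(xyz=[[-0.15,1,0],[-0.3,2,0],[-0.3,2,0]], turn=[[0,0,0],[0,0,0],[0,0,0]])

```text
clock: 18.35
tool_pos: [0.4685, -0.0542, 0.1957]
eef_rot: [-0.0, 0.653, 0.757, -0.0]
wrist_force: [0.5, -0.1, -0.6]
grip_width: 0.001
grasp_force: 0.0
```

Request:
move_arm(xyz=[[-0.1,0.8,0],[-0.1,0.8,0]], turn=[[0,0,0],[0,0,0]])

```text
clock: 18.6
tool_pos: [0.4684, -0.0534, 0.1957]
eef_rot: [-0.0, 0.653, 0.757, -0.0]
wrist_force: [-0.8, -0.5, 0.4]
grip_width: 0.0
grasp_force: 0.0
```

Request:
move_arm(xyz=[[-0.1,0.8,0],[-0.1,0.8,0]], turn=[[0,0,0],[0,0,0]])

```text
clock: 18.85
tool_pos: [0.4684, -0.0526, 0.1957]
eef_rot: [0.0, 0.653, 0.757, 0.0]
wrist_force: [0.1, 0.1, 0.6]
grip_width: -0.002
grasp_force: 0.0
```

Request:
move_arm(xyz=[[-0.1,0.8,0],[-0.1,0.8,0]], turn=[[0,0,0],[0,0,0]])

```text
clock: 19.1
tool_pos: [0.4683, -0.0518, 0.1957]
eef_rot: [-0.0, 0.653, 0.757, -0.0]
wrist_force: [-0.3, 0.0, -0.5]
grip_width: -0.003
grasp_force: 0.0
```

Request:
move_arm(xyz=[[-0.1,0.8,0],[-0.1,0.8,0]], turn=[[0,0,0],[0,0,0]])

```text
clock: 19.35
tool_pos: [0.4682, -0.0509, 0.1957]
eef_rot: [-0.0, 0.653, 0.757, -0.0]
wrist_force: [0.4, -0.2, 0.3]
grip_width: 0.002
grasp_force: 0.0
```

Request:
move_arm(xyz=[[-0.1,0.8,0],[-0.1,0.8,0]], turn=[[0,0,0],[0,0,0]])

```text
clock: 19.6
tool_pos: [0.4681, -0.0502, 0.1957]
eef_rot: [-0.0, 0.653, 0.757, -0.0]
wrist_force: [0.4, 0.5, 0.0]
grip_width: -0.001
grasp_force: 0.0
```

Request:
move_arm(xyz=[[-0.1,0.8,0],[-0.1,0.8,0]], turn=[[0,0,0],[0,0,0]])

```text
clock: 19.85
tool_pos: [0.468, -0.0494, 0.1957]
eef_rot: [-0.0, 0.653, 0.757, 0.0]
wrist_force: [-0.5, -0.2, -1.2]
grip_width: 0.001
grasp_force: 0.0
```

Request:
move_arm(xyz=[[-0.1,0.8,0],[-0.1,0.8,0]], turn=[[0,0,0],[0,0,0]])

```text
clock: 20.1
tool_pos: [0.4678, -0.0486, 0.1957]
eef_rot: [-0.0, 0.653, 0.757, -0.0]
wrist_force: [-0.3, 0.3, -1.1]
grip_width: -0.001
grasp_force: 0.0
```

```bash
python3 - <<'E'
from h import *
import cv2
im=arm.read_camera("wrist")[:,:,::-1]
s=arm.read_camera("scene")[190:260,235:325,::-1];cv2.imwrite("pics/s5.png",s)
o=np.zeros((600,800,3),np.uint8);o[:,:440]=cv2.convertScaleAbs(cv2.resize(im[200:420,220:381],(440,600),interpolation=cv2.INTER_CUBIC),alpha=1.5)
o[:280,440:]=cv2.resize(s,(360,280),interpolation=cv2.INTER_CUBIC)
cv2.imwrite("pics/w5c.png",o)
E
```

View pics/w5c.png

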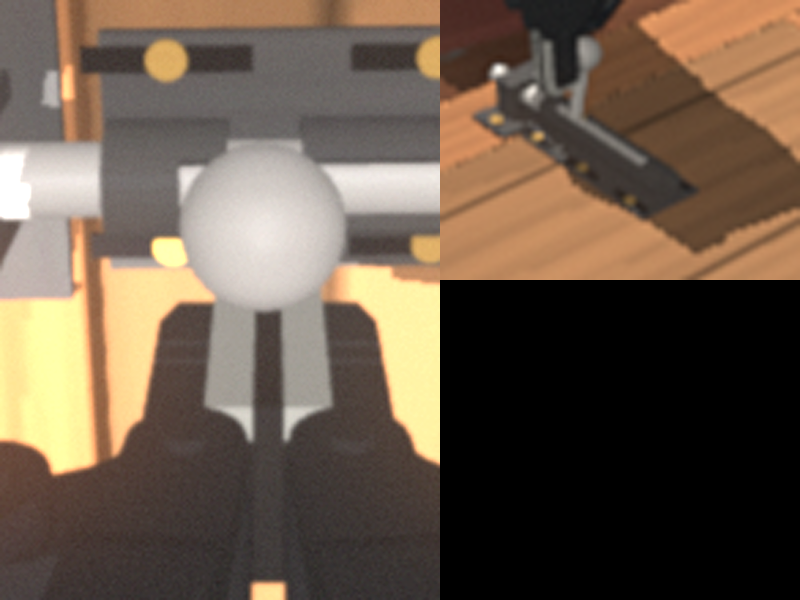

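The ball is at x 265 and the notch spans 228–302, so they line up. The scene view shows the stem leaning to +y. I'll go on.

Request:
move_arm(xyz=[[-0.15,1,0],[-0.15,1,0]], turn=[[0,0,0],[0,0,0]])

```text
clock: 20.45
tool_pos: [0.4677, -0.0476, 0.1957]
eef_rot: [-0.0, 0.653, 0.757, -0.0]
wrist_force: [0.1, -1.1, -0.4]
grip_width: -0.002
grasp_force: 0.0
```

Request:
move_arm(xyz=[[-0.1,0.6,0],[-0.15,1,0],[-0.15,1,0]], turn=[[0,0,0],[0,0,0],[0,0,0]])

```text
clock: 20.82
tool_pos: [0.4676, -0.0466, 0.1957]
eef_rot: [-0.0, 0.653, 0.757, -0.0]
wrist_force: [0.1, -0.4, 0.5]
grip_width: -0.002
grasp_force: 0.0
```

Request:
move_arm(xyz=[[-0.15,1,0],[-0.3,2,0],[-0.45,3,0],[-0.45,3,0]], turn=[[0,0,0],[0,0,0],[0,0,0],[0,0,0]])

```text
clock: 21.32
tool_pos: [0.4671, -0.0435, 0.1957]
eef_rot: [-0.0, 0.653, 0.757, 0.0]
wrist_force: [-0.3, -0.4, -0.9]
grip_width: -0.001
grasp_force: 0.0
```

Request:
move_arm(xyz=[[-0.3,2,0],[-0.6,4,-1],[-0.9,6,-2],[-1.2,8,-3],[-1.5,10,-4],[-1.8,12,-5],[-2.1,14,-6],[-2.4,16,-7],[-2.4,16,-7]], turn=[[0,0,0],[0,0,0],[0,0,0],[0,0,0],[0,0,0],[0,0,0],[0,0,0],[0,0,0],[0,0,0]])

```text
clock: 22.45
tool_pos: [0.4647, -0.0274, 0.1887]
eef_rot: [-0.0, 0.653, 0.758, -0.0]
wrist_force: [-0.4, -0.4, 0.9]
grip_width: 0.003
grasp_force: 0.0
```

Request:
move_arm(xyz=[[-0.3,2,-0.5],[-0.6,4,-1],[-0.9,6,-2],[-0.9,6,-2],[-0.9,4,-1],[-0.6,2,8],[-0.3,2,18],[-2,14,24],[-3.5,24,24],[-3.5,24,18],[-3.5,24,18]], turn=[[0,0,0],[0,0,0],[0,0,0],[0,0,0],[0,0,0],[0,0,0],[0,0,0],[0,0,0],[0,0,0],[0,0,0],[0,0,0]])

```text
clock: 23.82
tool_pos: [0.4606, -0.0037, 0.2058]
eef_rot: [-0.001, 0.653, 0.758, -0.001]
wrist_force: [-0.4, 0.2, -0.0]
grip_width: -0.004
grasp_force: 0.0
```

Request:
move_arm(xyz=[[-0.4,3,-2],[-0.4,3,-5],[-0.4,3,-8],[-0.4,3,-11],[-0.4,3,-13],[-0.4,3,-15],[-0.4,3,-15]], turn=[[0,0,0],[0,0,0],[0,0,0],[0,0,0],[0,0,0],[0,0,0],[0,0,0]])

```text
clock: 24.7
tool_pos: [0.4608, -0.0007, 0.1916]
eef_rot: [-0.0, 0.653, 0.757, -0.0]
wrist_force: [-0.3, 0.5, -0.2]
grip_width: -0.0
grasp_force: 0.0
```

Request:
move_arm(xyz=[[0,0,-0.5],[0,0,-1],[0,0,-1.5],[0,0,-1.5]], turn=[[0,0,0],[0,0,0],[0,0,0],[0,0,0]])

```text
clock: 25.2
tool_pos: [0.4608, -0.0006, 0.1902]
eef_rot: [-0.0, 0.653, 0.757, -0.0]
wrist_force: [0.5, -0.2, -0.1]
grip_width: -0.001
grasp_force: 0.0
```

Request:
move_arm(xyz=[[0,0,-0.5],[0,0,-1],[0,0,-1.5],[0,0,-1.5]], turn=[[0,0,0],[0,0,0],[0,0,0],[0,0,0]])

```text
clock: 25.7
tool_pos: [0.4608, -0.0006, 0.1887]
eef_rot: [-0.0, 0.653, 0.757, -0.0]
wrist_force: [-0.2, -0.2, -0.2]
grip_width: -0.003
grasp_force: 0.0
```

Request:
move_arm(xyz=[[0,0,-0.4],[0,0,-0.8],[0,0,-0.8]], turn=[[0,0,0],[0,0,0],[0,0,0]])

```text
clock: 26.08
tool_pos: [0.4608, -0.0006, 0.1879]
eef_rot: [-0.0, 0.653, 0.757, -0.0]
wrist_force: [-1.4, -0.1, 0.0]
grip_width: 0.005
grasp_force: 0.0
```

Request:
move_arm(xyz=[[0,0,10],[0,0,30],[0,0,60],[0,0,90],[0,0,110],[0,0,110],[0,0,110]], turn=[[0,0,0],[0,0,0],[0,0,0],[0,0,0],[0,0,0],[0,0,0],[0,0,0]])

```text
clock: 26.95
tool_pos: [0.4606, -0.0006, 0.2974]
eef_rot: [-0.0, 0.653, 0.757, -0.0]
wrist_force: [-0.3, -0.5, -0.0]
grip_width: 0.001
grasp_force: 0.0
```

```bash
python3 - <<'E'
from h import *
import cv2
im=arm.read_camera("wrist")[:,:,::-1]
s=arm.read_camera("scene")[185:265,225:335,::-1]
o=np.zeros((600,800,3),np.uint8);o[:300,:400]=cv2.resize(im,(400,300))
o[:300,400:]=cv2.resize(s,(400,300),interpolation=cv2.INTER_CUBIC)
o[300:,:400]=cv2.convertScaleAbs(cv2.resize(im[180:330,220:420],(400,300),interpolation=cv2.INTER_CUBIC),alpha=1.4)
o[300:,400:]=cv2.resize(arm.read_camera("top")[:,:,::-1],(400,300))
cv2.imwrite("pics/end.png",o);print(arm.read_state()["qd"])
E
```

```text
[-0.00257733  0.00118717 -0.00134922 -0.00241373  0.0002668   0.00194224
  0.0013823 ]
```

View pics/end.png

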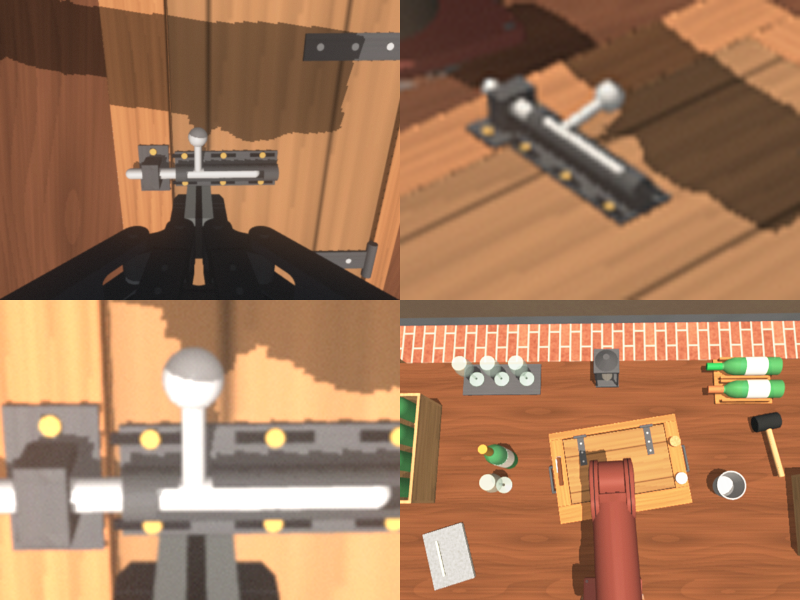

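The picture shows the bolt through the staple and the handle lying to +y in the notch. The ball is at wrist (316.5,219) and scene (281.7,210.6). I'll check its angle.

```bash
python3 - <<'E'
from h import *
X,e=tri([(arm.get_calibration("wrist"),(316.3,218.8)),(arm.get_calibration("scene"),(281.7,210.6))])
ey=np.array([-.1475,.989]);h=(X[:2]-[.4658,-.0383])@ey
print(X,e,h,np.arctan2(h,X[2]-.141))
E
```

```text
[0.45878071 0.00463792 0.14768062] [np.float64(0.00133819264068438), np.float64(0.0013381926406843302)] 0.04350094402880219 1.4184127847775787
```

The ball is 43.5 mm to the side at z ≈ 0.148, so the handle is at about 1.3 rad, fully down. I'm handing the job in.

```bash
python3 -c "
from cell import arm
print(arm.job_done())"
```

```text
the job is handed in; nothing more can be done
None
```

The bolt is through the staple, the handle is down in its notch at about 1.3 rad, the gripper is clear of everything, and the job was handed in at about 27 s; the hand-in call returned no verdict.

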